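# Clip the till tablet into its sprung counter stand

### The arm

A 7-joint arm with a two-finger parallel gripper is mounted at the origin on a cart in front of the work surface, level with it; the furniture and walls round the work are solid. World frame = base frame: x ahead of the robot, y to its left, z up, the work surface at z = 0. Lengths are in m, angles in degrees, forces in N, time in s.
With the tool pointing down it reaches from about 0.425 to 0.925 m from the base axis. Payload 6.8 kg.
Tool frame: the origin (TCP) lies between the finger pads, 19 mm behind the fingertips; this is the grasp point; z points along the fingers, y is the line along which they close (so a half turn about z gives the same grasp; the last joint's range is limited). The gripper opens to 85 mm and grips with 20 to 120 N. Pads are 22 mm wide; open, the fingers measure 114 mm over their backs; the gripper's body (76 mm by 85 mm) begins 54 mm behind the grasp point. The pads swing forward as they close: fully open they stand 13 mm farther back than shut.
Start: joints at [-80.85, 27.33, 1.283, 89.118, -0.659, 63.558, -4.761], TCP at [0.179, 0.651, 0.25] pointing down, gripper open.
Joint ranges: [-169.35, 169.35], [-19.33, 120.38], [-80.79, 83.38], [13.8, 139.57], [-78.32, 258.32], [9.67, 109.79], [-169.56, 169.56]. Speed limits (degrees/s): [136.94, 136.94, 180, 180, 180, 180, 180].

### API

Orientations are given as [roll, pitch, yaw] about the fixed x, y, z axes, in that order (R = Rz(yaw) Ry(pitch) Rx(roll)).
In Python, from cell import env gives the robot as it stands. Calls block until the motion is done:
- env.reach(position, orientation): joint-space move of the TCP to a pose.
- env.move_l(position, max_speed=0.15, ori=None, stop_force=None): straight line of the TCP; ori=None keeps the orientation; max_speed is the mean speed in m/s. With stop_force (N) it stops when the force on the tool has changed by that much, and returns True; else False.
- env.movej(angles): joint-space move.
- env.gripper_open() and env.grasp(f_grip=None): open the fingers fully, or close them until they stop; f_grip is the grip in N (None keeps the last).
- env.sleep(seconds).
- env.inverse_kinematics(position, orientation): joint angles nearest the present ones, or None.
- env.sense(): the state.
- env.snapshot(name): name is "scene" or "top" or "wrist"; returns a dict with "pixels" (400x640x3 uint8, red, green, blue), "depth" (400x640 float32, m along the optical axis (not along the pixel's ray), 0 where there is no reading), "K" (3x3 intrinsics, pixels), "rvec" (rotation vector, rad) and "tvec" (3), from world to camera coordinates, as OpenCV has them. Camera axes: x right, y down, z forward; pixel columns grow to the right and rows downward; lengths in m; the calibration is good to about 2 mm. A picture is of the moment at which its call begins.
A pose or a line that the arm cannot do raises env.Unreachable and nothing moves.
- env.hand_in(): hands the job in; it is judged then, once.
Trained networks look in a picture, given as the dict that the camera call returned (one of the last four; its "shot" number tells which), for a name from the list of things; names that differ only in an ending like _2 or _b are one class to them, and where a whole thing is asked for, a point or a joint stands for the part that bears it (a point fixed in the world has none). Each returns a list of dicts, best first, with "score" (0 to 1); they miss things now and then, are a little off and sometimes report something else, mostly with a low value. They report only what shows in the picture. A call takes as long as a camera call.
- env.find_in(query, picture): "box" ([left, top, width, height] in pixels, round what is visible of it).
- env.tip_of(query, picture): "pixel" ([row, column] in pixels: a listed point, or the origin of a listed thing).
The state is a dict: "t": time; "q": joint angles; "qvel": joint speeds; "joint_efforts": joint torques, N m; "tool_pos": TCP position; "tcp_rot": TCP orientation; "force": force on the tool from outside, world axes, zero at the start; "wrist_torque": the same for the moment, N m; "opening": finger opening in m; "gripper_force": force on a finger pad.
Only numpy, scipy, OpenCV 4.12 (cv2) and the standard library are available. Lean on these libraries where they do the work, as an engineer would, in place of code of your own. Each camera call takes 0.05 s, during which the arm holds its last target. There are 200 camera calls.

### The job

The bar is about to open: take the till tablet out of its charging dock and clip it into the counter stand, screen facing out and roughly centred. Its lower edge stands on the narrow sprung ledge behind the lip; gently press the ledge down with it, lean the tablet back against the rest so that its upper edge passes under both claws, let it rise until the claws hold it, and let go. The stand leans as somebody left it, so feel your way: work gently, do not ram or drop the tablet, and leave the other things on the counter where they are.

Things in the scene. Friction and masses are not known exactly. Their poses are not given: they have to be found in the camera images.
- tablet: Till tablet in its folio: black plate 258 wide, 184 high, 12 thick, 0.48 to 0.69 kg. Starts standing on a long edge in the dock, leaning back 8 degrees, screen to the robot. Origin: middle of the back face. x: towards its upper long edge (92 mm away); y: along the long edges (129 mm to each end); z: out of the screen. The front 4 mm of its thickness is set in 4 mm all round.
- tablet_top (a point): Middle of the tablet's upper long edge, half way through its thickness (tablet frame x +92, y 0, z +6 mm). Axes as the tablet's. Pinch the tablet here across its 12 mm thickness, the tool pointing along the tablet's -x.
- tablet_screen (a point): Middle of the tablet's screen (tablet frame x 0, y 0, z +12 mm). Axes as the tablet's.
- dock_slot (a point): Charging dock, fixed: low grey block, foot 105 x 170 mm. The point is the middle of its slot's floor, 14 mm above the counter. x: to the back, y: along the slot, z: up. The slot is 14 mm wide, 150 long, between a front wall 27 mm and a back wall 39 mm above its floor, and leans back 8 degrees: draw the tablet out along the tablet's own x, 45 mm or more.
- stand: Aluminium tablet stand, fixed: foot plate 170 x 150 x 8 mm, origin under its middle, x to the back, y left, z up. A cradle with two rubber rest strips, a sprung ledge below and two claws above is hinged on its post. The cradle leans back, its top towards +x, by 14 to 30 degrees: each time differently and not told; see or feel it. A stiff friction hinge holds it (6 N m).
- stand_hinge (a point): Middle of the hinge axis (along y), fixed in the stand at x +30, y 0, z +110 mm; axes as the stand's. In the cradle, taken upright about this point: rest faces at x -30, from z -58 to +50; unpressed ledge top at z -70, 130 wide, its lip inside x -51 to outside x -56, 9 mm high. Home tablet: back at x -30, lower edge at z -76, upper at z +108. The lean turns all this about y.
- stand_claws (a point): Stand frame point 220 mm above its origin (fixed; it does not follow the lean), near the claws. Claws, in the cradle taken upright about stand_hinge: 22 mm wide, centred at y +87 and -87; undersides at z +108 stop the tablet's upper edge; lips in front at x -52 to -57, down to z +98; tops z +114. Arms lie behind the rest face; between them (|y| under 40, above z +50) is room for a finger.
- ledge (a joint): How far the ledge is pressed down the cradle's slope, m: 0 to 0.021 (hard stop: meet it slowly, 15 mm/s or less). Spring 7.4 N at 0, rising 350 N/m, 14.7 N at the stop: the tablet's weight alone does not press it. It must be pressed at least 17 mm for the tablet to pass under the claws' lips; with the tablet home it reads 0.006 and the spring holds the tablet up against the claws.
- card_reader: Bystander: dark payment terminal 165 x 74 x 31 mm, loose, in front. Origin under its middle.
- sugar_caddy: Bystander: wooden caddy of sugar sachets 90 x 160 x 75 mm, loose, at the back. Origin under its middle.
- service_bell: Bystander: steel counter bell 86 mm across, 66 mm high, loose, at the back. Origin under its middle.
- cup: Bystander: white stoneware cup 86 x 102 x 56 mm, loose, at the right. Origin under its middle.

How it is judged (in metres and radians):
At the end, for the whole second after the job is handed in: The tablet is clipped in the stand, screen outward and leaning back with the rest: its upper edge is held down by both claws so that the sprung ledge under it stays pressed 3 to 10 mm, it is level within 0.04 rad, centred within 25 mm, at rest and released (value of joint ledge between 0.003 and 0.01 m and x of tablet in the frame of stand between 0 and 0.02 m and y of tablet in the frame of stand between -0.025 and 0.025 m and z of tablet in the frame of stand between 0.126 and 0.146 m and angle between tablet's own x axis and vertical between 0.17 and 0.6 rad and angle between tablet's own y axis and vertical between 1.53 and 1.612 rad and angle between the y axis of tablet and the y axis of stand, either way round below 0.06 rad and linear speed of tablet below 0.02 m/s and contact force between the fingers and tablet below 0.1 N and angle between tablet's own z axis and vertical below 1.5 rad); the robot touches nothing.
It fails at once if the tablet falls flat or is dropped onto the counter (height (world z) of tablet below 0.07 m).
It fails at once if the tablet is rammed against the stand (over 45 N) (contact force between tablet and stand above 45 N).
It fails at once if a bystander is displaced by more than 25 mm (distance of any of card_reader, sugar_caddy, service_bell, cup from where it was at the start of the episode above 0.025 m).
It also fails if it takes over 59 s, if anything falls off the work surface, if the arm or the gripper's body presses on something with over 40 N, if the wrist force passes 120 N, or if a joint passes its speed limit or range.

## Working session

There is one attempt and no reset: what is moved stays moved. The work goes in short steps, each a Python script; the robot and the scene stay as the last script left them, time stands still between calls to the robot, and variables do not carry over. Pictures are saved under pics/ and viewed, at most 10 in all, crops included, and the job is handed in when it is done.

```bash
ls; mkdir -p pics; cat > h.py <<'E'
from cell import env
import numpy as np, cv2
from scipy.spatial.transform import Rotation as R
def world(s):
    d=s["depth"].astype(float);K=s["K"];h,w=d.shape
    u,v=np.meshgrid(np.arange(w),np.arange(h))
    c=np.stack([(u-K[0,2])/K[0,0]*d,(v-K[1,2])/K[1,1]*d,d],-1)
    Rm=cv2.Rodrigues(np.array(s["rvec"],float))[0]
    p=(c-np.array(s["tvec"]).reshape(3))@Rm
    p[d<=0]=np.nan
    return p
def save(s,n): cv2.imwrite("pics/"+n,s["pixels"][:,:,::-1])
E
python3 - <<'E'
from h import *
st=env.sense();print(st["t"],st["tool_pos"],st["tcp_rot"],st["force"])
ims=[]
for c in ("scene","top"):
    s=env.snapshot(c);save(s,c+"1.png");np.savez("pics/"+c+"1.npz",**{k:np.array(v) for k,v in s.items()})
    W=world(s)
    print(c,"cam",-cv2.Rodrigues(np.array(s["rvec"],float))[0].T@np.array(s["tvec"]).reshape(3))
    for q in ("tablet_top","tablet_screen","tablet","dock_slot","stand","stand_hinge","stand_claws","card_reader","sugar_caddy","service_bell","cup"):
        r=env.tip_of(q,s)[:1]
        for a in r:
            i,j=[int(round(x)) for x in a["pixel"]]
            print(q,round(a["score"],2),np.round(a["pixel"],1),np.round(W[min(max(i,0),399),min(max(j,0),639)],3))
E
```

```text
pics
0.0 [0.17850403 0.65038533 0.24903564] [-1.79895851e+02  9.07373473e-03  1.64655799e+02] [0.39486559 0.00597947 0.22707493]
scene cam [-0.42541987 -0.86025474  0.66560468]
tablet_top 0.57 [188.4 332.8] [ 0.799 -0.048  0.101]
tablet_screen 0.73 [244.3 333.4] [ 0.522 -0.236  0.021]
tablet 0.73 [217.4 333.4] [ 0.546 -0.218  0.111]
dock_slot 0.78 [246.  338.6] [ 0.528 -0.258  0.018]
stand 0.82 [210.  242.4] [0.553 0.252 0.007]
stand_claws 0.88 [161.1 243.5] [ 2.206  2.037 -0.503]
card_reader 0.61 [220.4 331.4] [ 0.544 -0.211  0.098]
sugar_caddy 0.55 [213.7 308.9] [ 0.525 -0.129  0.105]
service_bell 0.73 [223.9 376.5] [ 0.732 -0.292  0.03 ]
cup 0.85 [287.9 401.4] [ 0.416 -0.539  0.03 ]
top cam [ 0.40886052 -0.11880076  1.4392336 ]
tablet_top 0.79 [197.4 337.9] [ 0.563 -0.206  0.189]
tablet 0.92 [201.4 338.5] [ 0.554 -0.209  0.147]
dock_slot 0.64 [208.3 340.7] [ 0.539 -0.227  0.041]
stand 0.95 [204.4 215.1] [0.552 0.237 0.092]
stand_hinge 0.75 [194.9 206.2] [0.576 0.25  0.163]
stand_claws 0.92 [197.3 201.5] [0.57  0.266 0.154]
card_reader 0.63 [244.5 279.5] [0.405 0.005 0.022]
sugar_caddy 0.75 [162.5 277.2] [0.724 0.019 0.015]
service_bell 0.77 [151.2 352.9] [ 0.759 -0.276  0.048]
cup 0.97 [231.5 417.2] [ 0.446 -0.521  0.017]
```

```bash
python3 - <<'E'
import cv2,numpy as np
a=cv2.imread("pics/scene1.png");b=cv2.imread("pics/top1.png")
o=np.vstack([cv2.resize(a[110:320,180:480],(800,300*0+560))[:300*2][:560:1],]) 
cv2.imwrite("pics/sc_crop.png",cv2.resize(a[120:320,180:460],(784,560)))
cv2.imwrite("pics/top_crop.png",cv2.resize(b[100:280,160:450],(800,496)))
E
```

```text
(no output)
```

View pics/sc_crop.png

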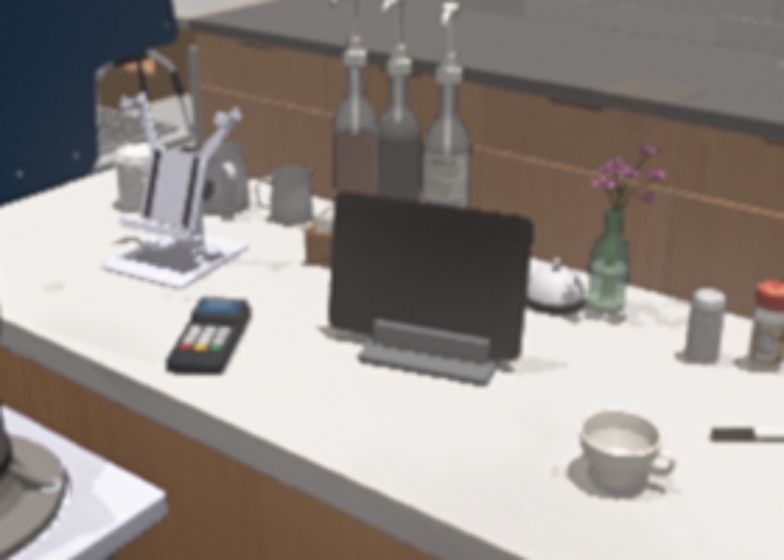

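View pics/top_crop.png

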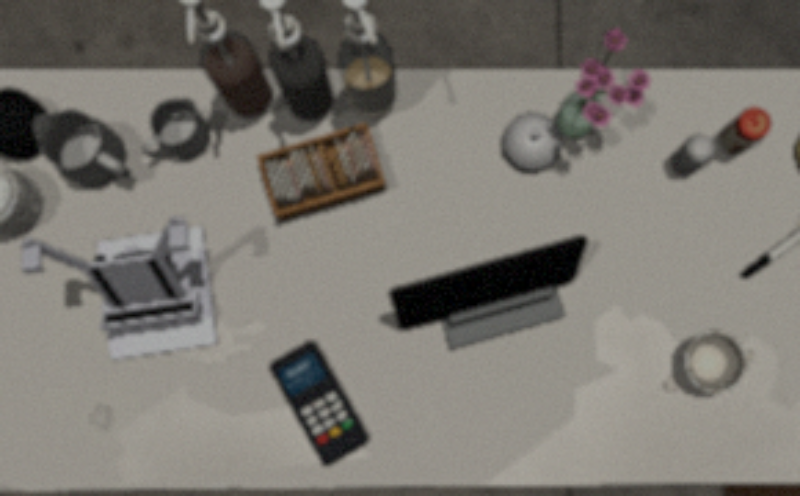

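Both views agree: stand at left (top crop ~[290,160]), tablet leaning in the dock (centre ~[285,490]), card reader in front between them, caddy and bell behind. Now fit the geometry from depth.

```bash
cat >> h.py <<'E'
def plane(P,tol=.004,it=300):
    rng=np.random.default_rng(0);best=None;bn=-1
    for _ in range(it):
        a=P[rng.choice(len(P),3,False)];n=np.cross(a[1]-a[0],a[2]-a[0]);l=np.linalg.norm(n)
        if l<1e-9: continue
        k=np.abs((P-a[0])@(n/l))<tol
        if k.sum()>bn: bn=k.sum();best=k
    for _ in range(3):
        c=P[best].mean(0);n=np.linalg.svd(P[best]-c,full_matrices=False)[2][2];best=np.abs((P-c)@n)<tol
    if n[0]>0:n=-n
    return c,n,best
E
python3 - <<'E'
from h import *
for c in ("scene","top"):
    s=dict(np.load(f"pics/{c}1.npz"));W=world(s).reshape(-1,3);W=W[np.isfinite(W).all(1)]
    print(c,"table z",np.median(W[(abs(W[:,0]-.45)<.05)&(abs(W[:,1]+.3)<.1)][:,2]))
    k=(abs(W[:,0]-.555)<.12)&(abs(W[:,1]+.21)<.17)&(W[:,2]>.07)&(W[:,2]<.21)
    P=W[k];cc,n,b=plane(P);Q=P[b]
    print("tablet",len(P),b.sum(),cc.round(4),n.round(4),"lean",np.degrees(np.arcsin(n[2])),"yaw",np.degrees(np.arctan2(-n[1],-n[0])))
    y=np.cross([0,0,1],-n*-1*1);y=np.cross(n,[0,0,1]);y/=np.linalg.norm(y)
    if y[1]<0:y=-y
    x=np.cross(y,n);x=x if x[2]>0 else -x
    for nm,v in(("x",x),("y",y)):
        t=(Q-cc)@v;print(nm,v.round(4),np.percentile(t,[0,.5,1,50,99,99.5,100]).round(4))
    # stand
    k=(abs(W[:,0]-.555)<.15)&(abs(W[:,1]-.245)<.15)
    P=W[k];F=P[(P[:,2]>.004)&(P[:,2]<.012)]
    k2=(abs(F[:,0]-.55)<.12)&(abs(F[:,1]-.245)<.12)
    print("foot",len(F),cv2.minAreaRect((F[k2][:,:2]*1000).astype(np.float32)), np.median(F[:,2]))
    C=P[(P[:,2]>.07)&(P[:,2]<.15)];cc,n,b=plane(C,.003)
    print("rest",len(C),b.sum(),cc.round(4),n.round(4),"lean",np.degrees(np.arcsin(n[2])),"yaw",np.degrees(np.arctan2(-n[1],-n[0])))
E
```

```text
scene table z 8.431483632737729e-05
tablet 2586 2289 [ 0.552  -0.2158  0.1332] [-0.9461 -0.2631  0.1887] lean 10.879142279841183 yaw 15.540665397144254
x [0.1818 0.0506 0.982 ] [-0.0648 -0.0638 -0.063   0.0008  0.0619  0.0626  0.0644]
y [-0.2679  0.9634  0.    ] [-0.1237 -0.1224 -0.1208 -0.0018  0.1292  0.1314  0.1339]
foot 520 ((554.582763671875, 240.74557495117188), (170.85939025878906, 172.66903686523438), 10.570181846618652) 0.007498304161542131
rest 495 309 [0.5564 0.2468 0.1108] [-0.9141 -0.1291  0.3844] lean 22.60802216948073 yaw 8.037867778039036
top table z 3.138858347848059e-05
tablet 921 787 [ 0.5531 -0.2023  0.1445] [-0.9444 -0.2616  0.199 ] lean 11.47870466022976 yaw 15.481181564232273
x [0.1918 0.0531 0.98  ] [-0.0756 -0.0744 -0.0732  0.0034  0.0548  0.0556  0.0604]
y [-0.2669  0.9637  0.    ] [-0.1296 -0.1262 -0.1248  0.0004  0.1227  0.1245  0.1265]
foot 1074 ((548.677490234375, 244.82150268554688), (237.38670349121094, 237.416748046875), 89.85916900634766) 0.006585795698484975
rest 460 333 [0.5559 0.2538 0.1121] [-0.9163 -0.1328  0.3779] lean 22.202879136545164 yaw 8.249546457206323
```

```bash
cat >> h.py <<'E'
def rpy(M): return R.from_matrix(M).as_euler('xyz',degrees=True).tolist()
def toolR(yaw,lean,flip=1):
    # tablet axes for a given yaw / lean-back (deg); returns tool matrix pinching its upper edge, tablet matrix
    T=R.from_euler('z',yaw,degrees=True).as_matrix()@R.from_euler('y',lean,degrees=True).as_matrix()
    x=T[:,2];z=-T[:,0];y=np.cross(z,x);B=np.stack([x,y,z],1)
    ty=z*flip;tz=-x;return np.stack([np.cross(ty,tz),ty,tz],1),B
E
python3 - <<'E'
from h import *
s=env.snapshot("wrist");st=env.sense()
Rc=cv2.Rodrigues(np.array(s["rvec"],float))[0];c=-Rc.T@np.array(s["tvec"]).reshape(3)
Rt=R.from_euler('xyz',st["tcp_rot"],degrees=True).as_matrix()
print("cam in tool",Rt.T@(c-st["tool_pos"]),"\n",(Rt.T@Rc.T).round(3),s["K"])
for f in(1,-1):
  for nm,p,yaw,lean in (("tab",[.57,-.21,.19],15.5,9),("tabup",[.58,-.21,.30],15.5,9),("st",[.62,.25,.21],8,22),("stup",[.65,.25,.31],8,22),("st11",[.57,.25,.23],8,11),("st11up",[.57,.25,.36],8,11)):
    M,_=toolR(yaw,lean,f);q=env.inverse_kinematics(p,rpy(M));print(f,nm,np.round(rpy(M),1),None if q is None else np.round(q,0))
  for nm,p,yaw,pitch in (("vt",[.36,-.26,.32],15,45),("vs",[.36,.22,.34],8,45),("vs2",[.4,.22,.42],8,35),("vt2",[.4,-.26,.42],8,35)):
    M,_=toolR(yaw,-pitch,f);q=env.inverse_kinematics(p,rpy(M));print(f,nm,None if q is None else np.round(q,0))
E
```

```text
cam in tool [ 0.08176962 -0.00071581 -0.12395588] 
 [[-0.001 -0.949 -0.316]
 [ 1.    -0.    -0.001]
 [ 0.    -0.316  0.949]] [[355.78061504   0.         321.72889325]
 [  0.         355.78061504 199.10261153]
 [  0.           0.           1.        ]]
1 tab [171.    0.  -74.5] [ -31.   51.   73.   99.  -43.   74. -112.]
1 tabup [171.    0.  -74.5] [ -31.   42.   73.   92.  -33.   82. -119.]
1 st [158.   0. -82.] [-17.  41. -12.  74.   1.  86. 160.]
1 stup [158.   0. -82.] [-19.  40.  -9.  63.  -1.  98. 161.]
1 st11 [169.   0. -82.] [-21.  29. -10.  89.   1.  72. 158.]
1 st11up [169.   0. -82.] [-24.  24.  -5.  81.  -2.  86. 159.]
1 vt [ -4. -13.  54. 133. -47.  44. -83.]
1 vs [-54. -18. -10. 139.  52.  44.  89.]
1 vs2 [-64. -19.   8. 124.  35.  54. 117.]
1 vt2 [  27.  -11.   12.  119.  -30.   51. -118.]
-1 tab [-171.     0.   105.5] [-25.  40.  57.  99. -29.  67.  56.]
-1 tabup [-171.     0.   105.5] [-25.  34.  58.  91. -22.  77.  51.]
-1 st [-158.    0.   98.] [-37.  42.  21.  76. -18.  87.  -5.]
-1 stup [-158.    0.   98.] [-35.  41.  22.  65. -17.  99.  -6.]
-1 st11 [-169.    0.   98.] [-44.  31.  24.  91. -15.  72.  -8.]
-1 st11up [-169.    0.   98.] [-45.  25.  26.  82. -13.  86. -10.]
-1 vt [ -4. -13.  54. 133. -47.  44.  97.]
-1 vs [-57. -18.  -8. 139.  53.  45. -92.]
-1 vs2 [-39. -17. -10. 123.  26.  49. -55.]
-1 vt2 [  1. -16.  33. 120. -19.  49.  52.]
```

```bash
cat >> h.py <<'E'
def look(cam,target,roll=0):
    cam=np.array(cam,float);d=np.array(target)-cam;d/=np.linalg.norm(d)
    xr=np.cross(d,[0,0,1]);xr/=np.linalg.norm(xr);yd=np.cross(d,xr)
    C=np.stack([xr,yd,d],1)
    X=np.array([[0,-.949,-.316],[1,0,0],[0,-.316,.949]])
    M=C@X.T;u,_,v=np.linalg.svd(M);M=u@v
    return (cam-M@[.0818,0,-.124]).tolist(),rpy(M)
E
python3 - <<'E'
from h import *
good=[]
for nm,tg in(("S",[.57,.25,.13]),("T",[.555,-.205,.13])):
  for dx in(.3,.25,.2):
    for h in(.4,.45,.5):
      p,o=look([tg[0]-dx,tg[1]-.0,h],tg);q=env.inverse_kinematics(p,o)
      print(nm,dx,h,np.round(p,2),np.round(o),None if q is None else np.round(q))
E
```

```text
S 0.3 0.4 [0.35 0.25 0.28] [180. -66.   0.] None
S 0.3 0.45 [0.34 0.25 0.32] [180. -62.   0.] None
S 0.3 0.5 [0.33 0.25 0.36] [180. -57.   0.] None
S 0.25 0.4 [0.39 0.25 0.27] [180. -61.   0.] None
S 0.25 0.45 [0.38 0.25 0.31] [180. -56.   0.] None
S 0.25 0.5 [0.37 0.25 0.36] [180. -52.   0.] [-104.  -17.   23.  138.   66.   68.  155.]
S 0.2 0.4 [0.42 0.25 0.26] [180. -55.   0.] None
S 0.2 0.45 [0.41 0.25 0.31] [180. -50.   0.] [-92.  -7.  24. 139.  72.  52. 152.]
S 0.2 0.5 [0.4  0.25 0.36] [180. -47.   0.] [-107.  -17.   34.  135.   64.   63.  164.]
T 0.3 0.4 [ 0.34 -0.2   0.28] [180. -66.   0.] None
T 0.3 0.45 [ 0.33 -0.2   0.32] [180. -62.   0.] None
T 0.3 0.5 [ 0.32 -0.2   0.36] [180. -57.   0.] None
T 0.25 0.4 [ 0.37 -0.2   0.27] [180. -61.   0.] None
T 0.25 0.45 [ 0.36 -0.2   0.31] [180. -56.   0.] None
T 0.25 0.5 [ 0.35 -0.2   0.36] [180. -52.   0.] None
T 0.2 0.4 [ 0.41 -0.2   0.26] [180. -55.   0.] None
T 0.2 0.45 [ 0.4  -0.2   0.31] [180. -50.   0.] None
T 0.2 0.5 [ 0.39 -0.2   0.36] [180. -47.   0.] [ 28. -17.   8. 137. -52.  30. -15.]
```

```bash
python3 - <<'E'
from h import *
for nm,tg in(("S",[.57,.25,.12]),("T",[.555,-.205,.12])):
    p,o=look([tg[0]-.17,tg[1],.52],tg)
    env.reach(p,o)
    s=env.snapshot("wrist");save(s,nm+"w.png");np.savez(f"pics/{nm}w.npz",**{k:np.array(v) for k,v in s.items()})
    W=world(s)
    for q in("tablet_top","stand","stand_hinge","stand_claws","dock_slot"):
        for a in env.tip_of(q,s)[:1]:
            i,j=np.clip(np.round(a["pixel"]).astype(int),0,[399,639]);print(nm,q,round(a["score"],2),np.round(a["pixel"]),W[i,j].round(4))
    print(env.sense()["t"],env.sense()["q"])
E
```

```text
S stand 0.94 [238. 321.] [0.5357 0.2507 0.0677]
S stand_hinge 0.96 [192. 315.] [0.567  0.2575 0.1461]
S stand_claws 0.64 [176. 315.] [0.5777 0.2572 0.1658]
3.8167 [  19.03642855  -14.55238208  -64.12629039  124.26985126   28.4735717
   36.0687728  -157.11259358]
T tablet_top 0.65 [159. 318.] [ 0.5682 -0.2011  0.194 ]
T stand 0.82 [225.  19.] [0.5439 0.2144 0.0517]
T dock_slot 0.6 [235. 338.] [ 0.533  -0.2279  0.0413]
5.925 [ 18.03333611 -17.36027003  11.59489144 131.85608193 -31.36306806
  32.11791835 -37.81784253]
```

View pics/Sw.png

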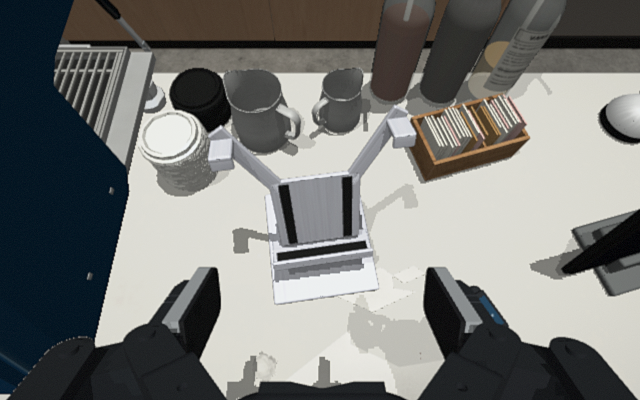

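View pics/Tw.png

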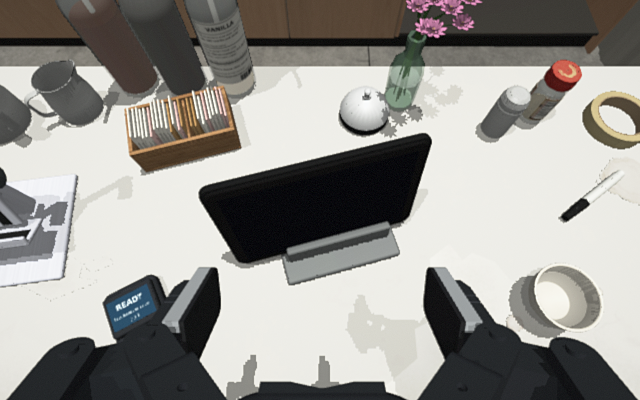

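Stand view: claws at about [150,221] and [130,403], rest strips at columns 285/347, ledge at row 250. Tablet view: top edge from [188,203] to [137,430], lower edge in the dock. Fit these precisely.

```bash
python3 - <<'E'
from h import *
from scipy.optimize import least_squares
s=dict(np.load("pics/Sw.npz"));I=world(s);W=I.reshape(-1,3);W=W[np.isfinite(W).all(1)]
print("table",np.median(I[350:380,290:340,2]),np.nanmedian(I[260:290,420:500,2]))
k=(abs(W[:,0]-.56)<.16)&(abs(W[:,1]-.25)<.16);P=W[k]
F=P[(P[:,2]>.005)&(P[:,2]<.011)]
m=((I[...,2]>.0045)&(I[...,2]<.0115)&(abs(I[...,0]-.56)<.12)&(abs(I[...,1]-.25)<.12)).astype(np.uint8)
n_,lab,stt,_=cv2.connectedComponentsWithStats(m);b=np.argsort(-stt[1:,4])[:3]+1
for bb in b: print("foot",len(I[lab==bb]),cv2.minAreaRect((I[lab==bb][:,:2]*1000).astype(np.float32)),np.median(I[lab==bb][:,2]))
F=np.concatenate([I[lab==bb] for bb in b if stt[bb,4]>60]);print("all",cv2.minAreaRect((F[:,:2]*1000).astype(np.float32)))
Q=I[180:240,285:350].reshape(-1,3);c,n,bb=plane(Q,.002);print("rest area",bb.sum(),len(Q),c.round(4),n.round(4),"lean",np.degrees(np.arcsin(n[2])),"yaw",np.degrees(np.arctan2(n[1],-n[0]*1)) ,np.degrees(np.arctan2(-n[1],-n[0])))
for nm,(r0,r1,c0,c1) in(("stripL",(190,235,283,291)),("stripR",(185,230,344,350)),("mid",(185,235,300,335))):
    X=I[r0:r1,c0:c1].reshape(-1,3);print(nm,np.median((X-c)@n).round(4),np.median(X,0).round(4))
# claws
for nm,(r0,r1,c0,c1) in(("L",(125,180,203,240)),("R",(105,155,380,420))):
    X=I[r0:r1,c0:c1].reshape(-1,3);X=X[X[:,2]>.17];print(nm,len(X),X.mean(0).round(4),X.min(0).round(4),X.max(0).round(4))
# ledge/lip
X=I[235:275,260:385].reshape(-1,3);X=X[(X[:,2]>.02)&(X[:,2]<.07)];print("ledge",X.min(0).round(4),X.max(0).round(4),X.mean(0).round(4))
# tablet
s=dict(np.load("pics/Tw.npz"));I=world(s)
m=(abs(I[...,0]-.555)<.12)&(abs(I[...,1]+.21)<.17)&(I[...,2]>.06)&(I[...,2]<.23);m[:,:195]=0;m[265:]=0
P=I[m];c,n,b=plane(P,.003);Q=P[b]
print("tablet",len(P),b.sum(),c.round(4),n.round(4),"lean",np.degrees(np.arcsin(n[2])),"yaw",np.degrees(np.arctan2(-n[1],-n[0])) if 0 else np.degrees(np.arctan2(n[1],n[0])))
y=np.cross(n,[0,0,1]);y*=-1 if y[1]<0 else 1;y/=np.linalg.norm(y);x=np.cross(y,n);x*=np.sign(x[2])
for nm,v in(("x",x),("y",y)): print(nm,v.round(4),(np.percentile((P-c)@v,[0,.5,1,99,99.5,100])).round(4))
h=(P-c)@x
for a in(.03,.04,.05): print("off at",a,np.median(((P-c)@n)[abs(h-a)<.004]))
top=P[h>h.max()-.004];print("top edge z",top[:,2].max(),top.mean(0))
E
```

```text
table nan 0.0005214189126180283
foot 4004 ((551.45849609375, 254.67674255371094), (168.30491638183594, 149.9052734375), 8.256887435913086) 0.007847048609749014
foot 157 ((585.189453125, 189.75909423828125), (67.46836853027344, 11.755437850952148), 7.986291885375977) 0.007759971025284633
foot 2 ((548.387451171875, 179.3800048828125), (1.2713090181350708, 0.0), -177.8896942138672) 0.00796838229009622
all ((551.45849609375, 254.67674255371094), (168.30491638183594, 149.9052734375), 8.256887435913086)
rest area 3601 3900 [0.5553 0.256  0.1186] [-0.9156 -0.1343  0.379 ] lean 22.27474066029984 yaw -8.344980730716383 8.344980730716383
stripL 0.0015 [0.5506 0.2916 0.1244]
stripR nan [nan nan nan]
mid nan [nan nan nan]
L 1133 [0.5734 0.3435 0.2282] [0.5531 0.3315 0.1958] [0.5956 0.3595 0.2382]
R 1127 [0.5981 0.1766 0.2268] [0.5779 0.1609 0.1916] [0.6199 0.191  0.2377]
ledge [0.4941 0.1842 0.0465] [0.5445 0.3164 0.07  ] [0.5223 0.2528 0.0601]
tablet 15474 13425 [ 0.5479 -0.2018  0.1378] [-0.9463 -0.2625  0.1886] lean 10.86831433136798 yaw -164.49786798872395
x [0.1817 0.0504 0.9821] [-0.0793 -0.078  -0.077   0.0593  0.0595  0.0606]
y [-0.2673  0.9636  0.    ] [-0.1328 -0.1293 -0.1267  0.1216  0.1229  0.1249]
off at 0.03 0.0003412161143344951
off at 0.04 0.0003770084544751592
off at 0.05 5.6634377491547387e-05
top edge z 0.19681794847637393 [ 0.56469451 -0.19733555  0.19389856]
```

```bash
cat >> h.py <<'E'
YT,LT=15.5,10.87
TOP=np.array([.5654,-.2003,.1958])
E
python3 - <<'E'
from h import *
M,B=toolR(YT,LT,-1);g=TOP-.004*B[:,0];o=rpy(M)
env.reach((g+.10*B[:,0]).tolist(),o)
env.move_l(g.tolist(),.1,stop_force=8)
st=env.sense();print(st["t"],(np.array(st["tool_pos"])-g).round(4),st["force"].round(1) if hasattr(st["force"],'round') else st["force"])
env.grasp(80);st=env.sense();print("grasp",st["opening"],st["gripper_force"],np.round(st["force"],1))
r=env.move_l((g+.07*B[:,0]).tolist(),.06,stop_force=25)
st=env.sense();print(r,st["t"],np.round(st["force"],1),np.round(st["wrist_torque"],2),st["opening"],(np.array(st["tool_pos"])-g-.07*B[:,0]).round(4))
s=env.snapshot("scene");save(s,"lift.png")
E
```

```text
8.2417 [ 0.0006 -0.0001  0.0007] [ 0.1 -0.2 -0. ]
grasp 0.009819103351944969 80.26305913925171 [0.  0.2 2.7]
False 10.2333 [-0.4 -0.2 -4.5] [ 0.17 -0.43  0.01] 0.009972292589276623 [-0.0003  0.0001 -0.0005]
```

```bash
python3 - <<'E'
from h import *
M,B=toolR(YT,LT,-1);st=env.sense();tcp=np.array(st["tool_pos"]);Bm=R.from_euler('xyz',st["tcp_rot"],degrees=True).as_matrix()@M.T@B
for c in("scene","top"):
    s=env.snapshot(c);W=world(s).reshape(-1,3);W=W[np.isfinite(W).all(1)]
    L=(W-tcp)@Bm   # coordinates about the TCP in nominal tablet axes
    k=(L[:,0]>-.22)&(L[:,0]<-.035)&(abs(L[:,1])<.15)&(abs(L[:,2])<.03)
    P=L[k];cc,n,b=plane(P,.003);n=n*np.sign(n[2]);Q=P[b]
    print(c,b.sum(),"plane z at top",cc[2]+(n[0]*cc[0]+n[1]*cc[1])/n[2],"tilt",np.degrees([n[0],n[1]]).round(2))
    print("x lo",np.percentile(Q[:,0],[0,.5,1,2]).round(4),"y",np.percentile(Q[:,1],[0,.5,1,99,99.5,100]).round(4))
E
```

```text
scene 2208 plane z at top 0.006053731354063569 tilt [-0.61  0.1 ]
x lo [-0.1799 -0.1766 -0.1753 -0.1738] y [-0.1343 -0.1314 -0.1302  0.1179  0.1193  0.1226]
top 313 plane z at top 0.004935318303763846 tilt [-0.87 -0.25]
x lo [-0.1789 -0.1776 -0.1742 -0.1716] y [-0.1245 -0.1242 -0.1236  0.0015  0.0033  0.0054]
```

View pics/lift.png

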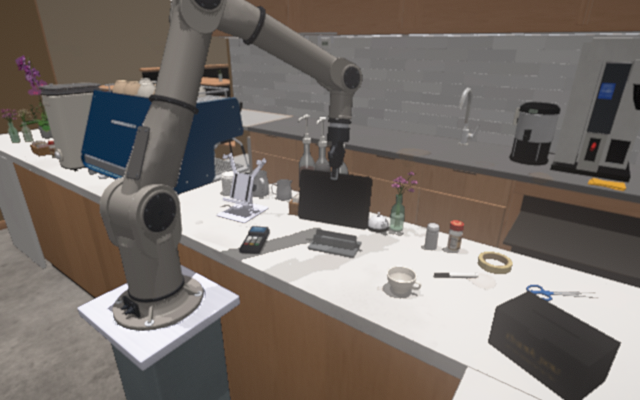

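Tablet is held at [197,335], clear of the dock at [242,335]; nothing disturbed. Now transport and make contact with the ledge.

```bash
cat >> h.py <<'E'
YS,LS=8.3,22.3
ORG=np.array([.5515,.2547,0])
RZ=R.from_euler('z',YS,degrees=True).as_matrix()
HG=ORG+RZ@[.03,0,.11]
RC=RZ@R.from_euler('y',LS,degrees=True).as_matrix()
def pose(xb,zb,al,dz=0.):
    """TCP pose for back-lower edge at cradle (xb,zb), tilted forward al deg; dz: further up tablet x"""
    a=np.radians(al);xt=np.array([-np.sin(a),0,np.cos(a)]);zt=np.array([-np.cos(a),0,-np.sin(a)])
    p=np.array([xb,.004,zb])+(.180+dz)*xt+.006*zt
    return (HG+RC@p).tolist(),rpy(toolR(YS,LS-al+.6,-1)[0])
def rep(n=""):
    st=env.sense();f=RC.T@np.array(st["force"]);p=RC.T@(np.array(st["tool_pos"])-HG)
    print(n,"t",round(st["t"],2),"Fcr",f.round(1),"tcp_cr",p.round(4),"tq",np.round(RC.T@np.array(st["wrist_torque"]),2),"op",round(st["opening"],4));return p,f
E
python3 - <<'E'
from h import *
st=env.sense();p=np.array(st["tool_pos"])
p1,o1=pose(-.034,-.069,11,.10);p2,o2=pose(-.034,-.069,11,.015)
print(np.round(p1,3),env.inverse_kinematics(p1,o1) is not None)
env.move_l([p[0],p[1],max(p1[2],.33)],.15)
rep("up")
env.move_l(p1,.15,ori=o1);rep("pre")
env.move_l(p2,.06);rep("near")
s=env.snapshot("top");save(s,"near_top.png")
s=env.snapshot("scene");save(s,"near.png")
im=cv2.imread("pics/near.png");im2=cv2.imread("pics/near_top.png")
cv2.imwrite("pics/near_c.png",np.hstack([cv2.resize(im[130:250,180:320],(399,342)),cv2.resize(im2[150:270,150:290],(399,342))]))
E
```

```text
[0.572 0.262 0.335] True
up t 11.03 Fcr [ 1.2 -0.3 -4.9] tcp_cr [-0.1499 -0.4503  0.1806] tq [ 0.08 -0.42  0.02] op 0.0098
pre t 14.23 Fcr [ 2.4 -0.3 -5.1] tcp_cr [-0.0933  0.0035  0.2048] tq [-0.03 -0.52  0.02] op 0.0101
near t 15.8 Fcr [ 2.4 -0.4 -5. ] tcp_cr [-0.077   0.0041  0.1218] tq [ 0.02 -0.49 -0.02] op 0.0103
```

View pics/near_c.png

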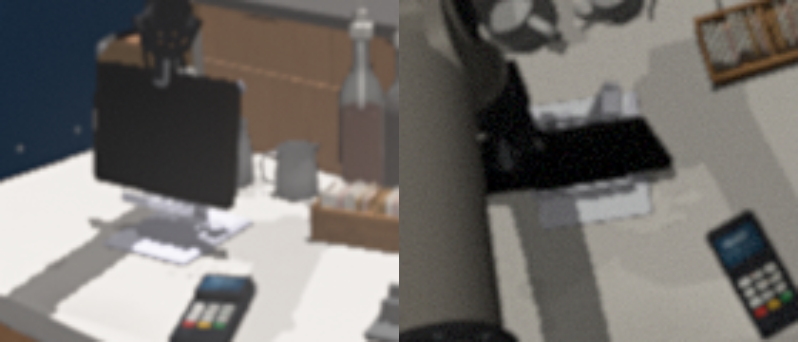

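The tablet hangs just in front of the cradle above the ledge (left half ~[190,165]). Feel for the ledge and press.

```bash
python3 - <<'E'
from h import *
p,o=pose(-.034,-.069,11);env.move_l(p,.03,stop_force=3) ;p0,f0=rep("at nominal")
if abs(f0[2]+5)<2.5:
    p,o=pose(-.034,-.082,11);print(env.move_l(p,.008,stop_force=3.5));rep("touch")
E
```

```text
at nominal t 16.37 Fcr [ 0.4 -0.2  2.5] tcp_cr [-0.0744  0.004   0.1071] tq [ 0.05 -0.32 -0.  ] op 0.0102
```

```bash
python3 - <<'E'
from h import *
for d in(.008,.014,.0187):
    p,o=pose(-.034,-.0685-d,11);r=env.move_l(p,.009,stop_force=9);_,f=rep(f"d={d} {r}")
    if f[2]>14: break
E
```

```text
d=0.008 False t 17.31 Fcr [0.4 0.5 5.6] tcp_cr [-0.0742  0.004   0.0993] tq [ 0.07 -0.37 -0.04] op 0.0103
d=0.014 False t 18.12 Fcr [-0.9 -0.3  7.4] tcp_cr [-0.0741  0.004   0.0937] tq [ 0.05 -0.32 -0.01] op 0.0099
d=0.0187 False t 18.8 Fcr [-1.8 -0.   9. ] tcp_cr [-0.074   0.004   0.0894] tq [ 0.02 -0.27  0.  ] op 0.0098
```

```bash
python3 - <<'E'
from h import *
d=.0197
for al in(11,9,7,5,3,1.5,0):
    x=-.034+.0045*(1-al/11)
    p,o=pose(x,-.070-d+.008*np.sin(np.radians(al)),al);r=env.move_l(p,.03,ori=o,stop_force=10);_,f=rep(f"al={al} {r}")
    if r or f[2]>17: break
E
```

```text
al=11 False t 19.05 Fcr [-2.7  0.2  8.2] tcp_cr [-0.0741  0.004   0.0884] tq [-0.06 -0.09 -0.08] op 0.0102
al=9 False t 19.43 Fcr [-2.2 -0.5  8.8] tcp_cr [-0.0672  0.0039  0.0892] tq [-0.05  0.11  0.02] op 0.0099
al=7 False t 19.82 Fcr [-3.  -0.9  9.4] tcp_cr [-0.0604  0.0039  0.0899] tq [0.02 0.27 0.01] op 0.0102
al=5 False t 20.2 Fcr [-2.1 -0.2  9.5] tcp_cr [-0.0535  0.004   0.0903] tq [ 0.03  0.48 -0.01] op 0.0105
al=3 False t 20.58 Fcr [-2.7 -0.5  8. ] tcp_cr [-0.0467  0.0039  0.0906] tq [-0.02  0.75 -0.04] op 0.0103
al=1.5 False t 20.91 Fcr [-2.8 -0.2  9.7] tcp_cr [-0.0415  0.0039  0.0906] tq [-0.01  0.85 -0.06] op 0.0101
al=0 False t 21.23 Fcr [-3.9 -0.2 10.3] tcp_cr [-0.0364  0.0039  0.0906] tq [ 0.02  0.99 -0.02] op 0.0102
```

```bash
python3 - <<'E'
from h import *
p,o=pose(-.0297,-.070-.0085,0);print(env.move_l(p,.012,ori=o,stop_force=12));rep("rise")
p,o=pose(-.0297,-.070-.0025,0);print(env.move_l(p,.006,stop_force=4));rep("feel")
for c in("scene","top"):
    s=env.snapshot(c);save(s,f"in_{c}.png")
im=cv2.imread("pics/in_scene.png");im2=cv2.imread("pics/in_top.png")
cv2.imwrite("pics/in_c.png",np.hstack([cv2.resize(im[130:250,180:320],(399,342)),cv2.resize(im2[150:270,150:290],(399,342))]))
E
```

```text
False
rise t 22.32 Fcr [-3.2  0.   5.8] tcp_cr [-0.0369  0.004   0.1011] tq [ 0.02  0.73 -0.02] op 0.0103
True
feel t 23.27 Fcr [-0.7 -0.4  2.9] tcp_cr [-0.0373  0.004   0.1063] tq [-0.01  0.39  0.03] op 0.0102
```

View pics/in_c.png

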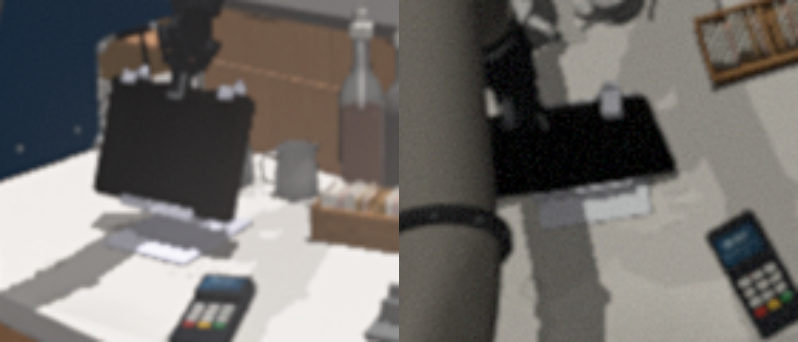

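Both claws show in front of the tablet's upper edge ([78,135] and [90,228]) and the upward stop was felt. Release and retreat.

```bash
python3 - <<'E'
from h import *
env.gripper_open();p,f=rep("open")
st=env.sense();q=np.array(st["tool_pos"])+.12*RC[:,2]
print(env.move_l(q.tolist(),.08,stop_force=6));rep("up")
env.move_l([q[0]-.05,q[1]-.0,q[2]+.08],.15)
for c in("scene","top"):
    s=env.snapshot(c);save(s,f"end_{c}.png")
    W=world(s).reshape(-1,3);W=W[np.isfinite(W).all(1)];L=(W-HG)@RC
    k=(abs(L[:,0]+.042)<.012)&(abs(L[:,1])<.15)&(L[:,2]>-.07)&(L[:,2]<.094);P=L[k];cc,n,b=plane(P,.003);Q=P[b]
    print(c,b.sum(),cc.round(4),"tilt",np.degrees(n).round(2),"y",np.percentile(Q[:,1],[0,1,99,100]).round(4))
im=cv2.imread("pics/end_scene.png");im2=cv2.imread("pics/end_top.png")
cv2.imwrite("pics/end_c.png",np.hstack([cv2.resize(im[130:250,180:320],(399,342)),cv2.resize(im2[150:270,150:290],(399,342))]))
E
```

```text
open t 24.09 Fcr [ 0.8 -0.   0.7] tcp_cr [-0.0372  0.004   0.1064] tq [-0.04 -0.42 -0.02] op 0.0859
False
up t 25.74 Fcr [ 0.2 -0.3  0.4] tcp_cr [-0.0373  0.004   0.2259] tq [-0.01 -0.39 -0.01] op 0.0856
scene 1421 [-0.043  -0.0102  0.0128] tilt [-5.729e+01  4.000e-02  1.040e+00] y [-0.1352 -0.1297  0.1206  0.1256]
top 1619 [-0.0429  0.0008  0.0158] tilt [-5.729e+01 -4.000e-02  6.900e-01] y [-0.1253 -0.1203  0.1237  0.1296]
```

View pics/end_c.png

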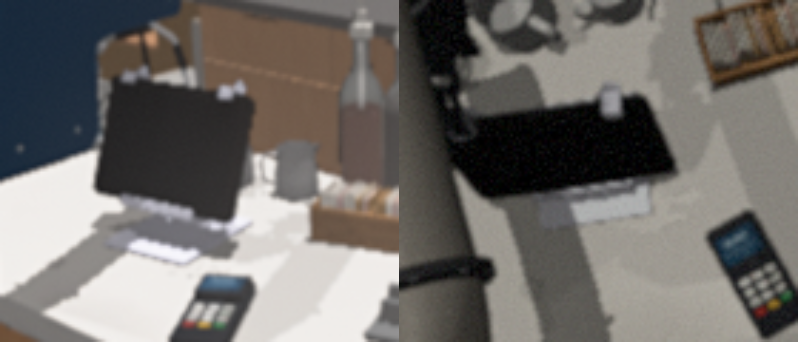

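The tablet sits flat in the cradle, centred to within a few mm, with both claws over its upper edge ([75,135] and [90,230]), and the gripper is clear. Handing in.

```bash
python3 -c "
from h import *
env.sleep(.5);print(env.sense()['t'],env.hand_in())"
```

```text
the job is handed in; nothing more can be done
27.1167 None
```

The tablet is clipped into the counter stand, screen out and centred to within a few mm, with both claws over its upper edge and the gripper clear. I handed the job in at about 27 s of the 59 s limit, and the hand-in gave no verdict.

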